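Swing out the trimmer's length stop, draw it to the marker and clamp it

TASK

Set the swing-arm length stop beside the paper trimmer for the next batch. By its upright knob turn the index plate past the middle click into the last notch, so that the arm points square at the trimmer; then push the sprung stop slide out along the arm by its fixed finger rest until its leading edge is level with the line of the length marker, hold it there against the spring, and only then squeeze the cam lever fully shut toward the rest. Finish still pinching rest and lever together with the slide at the marker: do not let go, and leave the other things on the table where they are.

Things in the scene. Friction and masses are not known exactly. Their poses are not given: they have to be found in the camera images.
- stop_base: Grey round cast base of the length stop, 160 mm across, fixed, left of the paper trimmer. Origin on the table below the pivot. x points square at the trimmer, y along it away from the robot. On it turns a notched steel index plate (140 mm across, top 32 mm above the table) carrying the arm. A spring roller in a dark block (41 mm high, far left) drops into three rim notches.
- swing_arm (a joint): Arm angle about the upright pivot, rad, counter-clockwise from above. The arm (beam 24 mm wide, 217 mm long, top 50 mm above the table) points along (sin q, -cos q) in stop_base axes: 0 parked, toward the robot; 1.571 square at the trimmer. Starts at 0 to 0.6. Notches at 0, 0.785, 1.571 pull in within 0.04 rad; leaving one takes 8 N at the knob, else 2 N; stays put. End stop 1.80.
- knob (a point): Point on the axis of the black upright turning knob of the index plate, 67 mm above the table. The knob is round, 22 mm across from 53 to 83 mm above the table (17 mm and narrower below), top at 86 mm, 55 mm from the pivot axis and 90 degrees counter-clockwise from the arm. x points along the arm outward, z up.
- mark_line (a point): Length marker: small steel block, 13 mm long, with a thumb screw, on the beam's left flank (looking outward along the arm), its thin tongue lying on the beam; the dark line at the inboard end of tongue and block shows where the stop must go. Site on that line, 51 mm above the table, 12 mm to the left of the beam's centre line. x points along the arm outward.
- index_edge (a point): Leading (outboard) edge of the black stop slide, in line with the outer face of its steel stop plate; 51 mm above the table, 12 mm to the left of the beam's centre line. The slide extends 52 mm inboard from here. x points along the arm outward. At home it is 112 mm from the pivot axis. The stop is at the marker when this edge is level with mark_line along the arm.
- stop_slide (a joint): How far the slide has been drawn out along the arm, m: 0 at home, at most 0.09. A return spring pulls it home with 4.5 N at 0 and 15 N per m more; friction 0.6 N. With the cam lever shut the cam grips the beam and the slide stays.
- finger_rest: Fixed finger rest of the slide: black upright plate 8 mm thick along the arm, 40 mm wide across it, from 60 to 100 mm above the table. Origin at the centre of its foot, 60 mm above the table, on the beam's centre line, 46 mm inboard of the slide's leading edge. x outward along the arm, z up; its inboard face is at x = -4 mm.
- cam_lever (a joint): Angle of the cam lever, rad: 0 fully shut (parallel to the rest, at a stop), 0.50 wide open; starts at 0.40 to 0.50 and stays where it is left. Its upright axis stands on the slide 20 mm outboard of the rest's centre plane, 26 mm to the left of the beam's centre line (looking outward). Shutting takes 6 to 10 N on the paddle over the beam.
- lever_paddle: Black upright paddle of the cam lever, 9 mm thick, 48 mm long, 63 to 100 mm above the table. Origin on the lever's axis, 60 mm above the table; it runs along its own -y, across the beam; outer face at x = +4.5 mm. Open, its free right-hand end stands outward: outer faces of rest and paddle lie up to 44 mm apart over the beam's centre line, 53 mm at the free end; shut, 28.5 mm.
- bulldog_clip: Bystander: black bulldog clip 32 x 43 x 19 mm, on the table next to the stop.
- senbei_1: Bystander: round rice cracker in a clear film pack, 122 x 96 x 16 mm.
- pencil: Bystander: green pencil, 160 mm, lying behind the stop, away from the robot.
- card_box: Bystander: grey card box with dark lid, 58 x 96 x 31 mm.
- ink_pad: Bystander: closed black ink pad, 65 x 98 x 20 mm.

How it is judged:
By the outcome, as a careful person would: the job done as asked, in the order asked, and still so for the second after the job is handed in, while the arm keeps its last pose, push and grip.
It also fails if it takes over 54 s, if anything falls off the work surface, if the arm or the gripper's body presses on something with over 40 N, if the wrist force passes 120 N, or if a joint passes its speed limit or range.

ROBOT

A 6-joint arm with a two-finger parallel gripper is mounted at the origin on a cart in front of the work surface, level with it; the furniture and walls round the work are solid. World frame = base frame: x ahead of the robot, y to its left, z up, the work surface at z = 0. Lengths are in mm, angles in rad, forces in N, time in s.
With the tool pointing down it reaches from about 350 to 875 mm from the base axis. Payload 4.2 kg.
Tool frame: the origin (TCP) lies at the very end of the fingers, on their centre line; the grasp point (between the pads) lies 19 mm behind it; z points along the fingers, y is the line along which they close (so a half turn about z gives the same grasp; the last joint's range is limited). The gripper opens to 85 mm and grips with 20 to 120 N. Pads are 22 mm wide; open, the fingers measure 114 mm over their backs; the gripper's body (76 mm by 85 mm) begins 54 mm behind the grasp point. The pads swing forward as they close: fully open they stand 13 mm farther back than shut.
Start: joints at [-0.845, 0.385, 0.008, 0, -1.194, -0.259], TCP at [281.28, -558.104, 192.212] pointing down, gripper open.
Joint ranges: [-3.14, 3.14], [-1.21, 2.06], [-1.07, 1.41], [-3.16, 2.05], [-2.99, -0.16], [-3.1, 3.1]. Speed limits (rad/s): [2.79, 2.79, 3.14, 3.14, 3.14, 3.14].

INTERFACE

Orientations are given as a unit quaternion [x, y, z, w].
In Python, from bench import arm, optics gives the robot as it stands. The module is installed in compiled form; this text tells all that it offers.
- The arm moves only by the tool step_arm, never from a script. Its argument "motion" is a list of rows, each an object with "dr": the turn, a rotation vector about the tool's x, y, z in units of 8 degrees (1.0 is 8 degrees), a list of three; "slide": the shift along the tool's x, y, z in mm, a list of three; "jaw": the finger opening in mm, from 0 to 85.4. A call has exactly 8 rows; each row is the pose to reach, as a shift and turn from the pose commanded when the call began, along the tool's axes at that moment; what a row does not reach only later rows make up. A row lasts 1/8 s, in which the tool goes at most 62.5 mm and 10.7 degrees, less where a joint would pass 70% of its speed; a pose out of reach is approached as far as the arm can. A call with a gripper value outside its range is refused whole. The fingers move at their own pace and stop on an object; the grip force is fixed at half the most. Time passes only in rows, so rows that repeat a pose let the fingers close, or fill a call up. It gives the time, the measured TCP pose, the force, the opening and the grip force at its end, in the units of the state.
- arm.read_state(): the state, without advancing time (a new reading comes with each control period).
- optics.get_image(name): name is "side" or "top"; returns the picture (420x560x3 uint8, blue, green, red); there is no depth.
- optics.camera_info(name): a dict with "camera_matrix" (3x3 intrinsics, pixels), "view" (4x4, takes a point from world to camera coordinates). Camera axes: x right, y up, looking along -z (the intrinsics and any distortion apply to the point x, -y, -z); pixel columns grow to the right and rows downward; lengths in mm; the calibration is good to about 2 mm. A picture is of the moment at which its call begins. camera_info takes no time and is no camera call.
- arm.job_done(): hands the job in; it is judged then, once.
The state is a dict: "clock": time; "joints": joint angles; "joint_vel": joint speeds; "joint_efforts": joint torques, N m; "position": TCP position; "ee_rot": TCP orientation; "contact_force": force on the tool from outside, world axes, zero at the start; "wrist_torque": the same for the moment, N m; "gripper_width": finger opening in mm; "grasp_force": force on a finger pad.
Only numpy, scipy, OpenCV 4.12 (cv2) and the standard library are available. Lean on these libraries where they do the work, as an engineer would, in place of code of your own. Each camera call takes 0.05 s, during which the arm holds its last target. There are 200 camera calls.

## Working session

There is one attempt and no reset: what is moved stays moved. The work goes in short steps, Python scripts to look and compute and a tool call to move; the robot and the scene stay as the last step left them, time stands still between calls to the robot, and variables do not carry over. Pictures are saved under pics/ and viewed, at most 10 in all, crops included, and the job is handed in when it is done.

Besides the shell and the picture viewer there is one more tool, called after ">>>" as a command line: name --argument value ..., lists and objects as JSON in quotes. step_arm: Moves the arm, as the interface text tells. Its arguments: {"type":"object","properties":{"motion":{"type":"array","items":{"type":"object","properties":{"dr":{"type":"array","items":{"type":"number"}},"slide":{"type":"array","items":{"type":"number"}},"jaw":{"type":"number"}}}}},"required":["motion"]}

```bash
mkdir -p pics; cat > h.py <<'E'
import numpy as np, cv2
from bench import arm, optics
from scipy.spatial.transform import Rotation as R
def cam(n):
    c=optics.camera_info(n); return np.array(c["camera_matrix"]),np.array(c["view"]),c
def ray(n,u,v):
    K,V,c=cam(n); d=np.linalg.solve(K,[u,v,1.]); d=np.array([d[0],-d[1],-d[2]])
    Rm=V[:3,:3]; o=-Rm.T@V[:3,3]; return o,Rm.T@d
def onz(n,u,v,z):
    o,d=ray(n,u,v); return o+d*(z-o[2])/d[2]
def proj(n,p):
    K,V,c=cam(n); q=V[:3,:3]@np.array(p,float)+V[:3,3]; q=K@[q[0],-q[1],-q[2]]; return q[:2]/q[2]
def tri(u1,u2):
    o1,d1=ray("side",*u1);o2,d2=ray("top",*u2)
    A=np.stack([d1,-d2],1); t=np.linalg.lstsq(A,o2-o1,rcond=None)[0]
    a,b=o1+d1*t[0],o2+d2*t[1]; return (a+b)/2,np.linalg.norm(a-b)
def snap(n,name,crop=None,s=1):
    im=optics.get_image(n); cv2.imwrite(f"pics/raw_{name}.png",im)
    if crop: im=im[crop[1]:crop[3],crop[0]:crop[2]]
    cv2.imwrite(f"pics/{name}.png",cv2.resize(im,None,fx=s,fy=s,interpolation=cv2.INTER_CUBIC)); return im
E
python3 - <<'E'
from h import *
for n in("side","top"):
    print(cam(n)[2]); snap(n,n+"0",None,1.4)
print(arm.read_state())
E
```

```text
{'camera_matrix': array([[455.88393042,   0.        , 275.61712188],
       [  0.        , 455.88393042, 206.72516532],
       [  0.        ,   0.        ,   1.        ]]), 'view': array([[-9.99054457e-01, -4.18592297e-02, -1.17472098e-02,
         5.12129375e+02],
       [ 6.51979431e-03, -4.11389833e-01,  9.11436173e-01,
        -8.97731249e+01],
       [-4.29846988e-02,  9.10497781e-01,  4.11273760e-01,
        -1.19192999e+03],
       [ 0.00000000e+00,  0.00000000e+00,  0.00000000e+00,
         1.00000000e+00]])}
{'camera_matrix': array([[404.81021262,   0.        , 276.24051317],
       [  0.        , 404.81021262, 212.9291969 ],
       [  0.        ,   0.        ,   1.        ]]), 'view': array([[-1.69947238e-02, -9.99483856e-01, -2.72617015e-02,
        -5.09086966e+01],
       [ 9.96690003e-01, -1.91025457e-02,  7.90198176e-02,
        -4.99560582e+02],
       [-7.94998000e-02, -2.58285454e-02,  9.96500210e-01,
        -1.39537173e+03],
       [ 0.00000000e+00,  0.00000000e+00,  0.00000000e+00,
         1.00000000e+00]])}
{'clock': 0.1, 'joints': array([-8.45409675e-01,  3.85452547e-01,  6.75555019e-03, -4.01583063e-04,
       -1.19400683e+00, -2.58578716e-01]), 'joint_vel': array([-0.00199396, -0.00282864,  0.00586145,  0.00185568,  0.00138716,
        0.0003134 ]), 'joint_efforts': array([-7.74627224e-04, -3.93319666e+01,  1.88929331e+01,  4.19787258e+00,
       -2.60412089e-03, -7.81985932e-06]), 'position': array([ 280.99355509, -557.60000447,  191.24966095]), 'ee_rot': array([-2.31218367e-01,  9.72901394e-01,  9.28796092e-04, -2.86027250e-04]), 'contact_force': array([0.52706958, 0.18076468, 0.57882626]), 'wrist_torque': array([ 0.03442244,  0.0546924 , -0.02968592]), 'grasp_force': 0.0, 'gripper_width': 85.38166205165575}
```

View pics/side0.png

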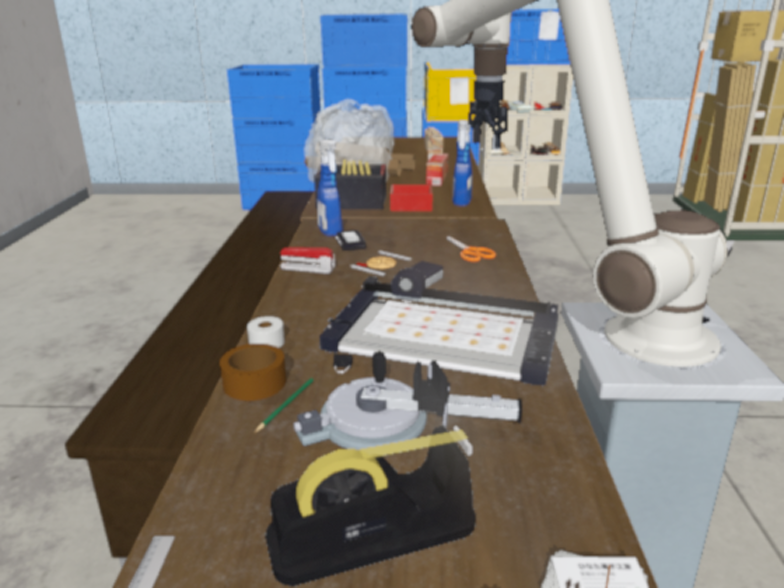

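View pics/top0.png

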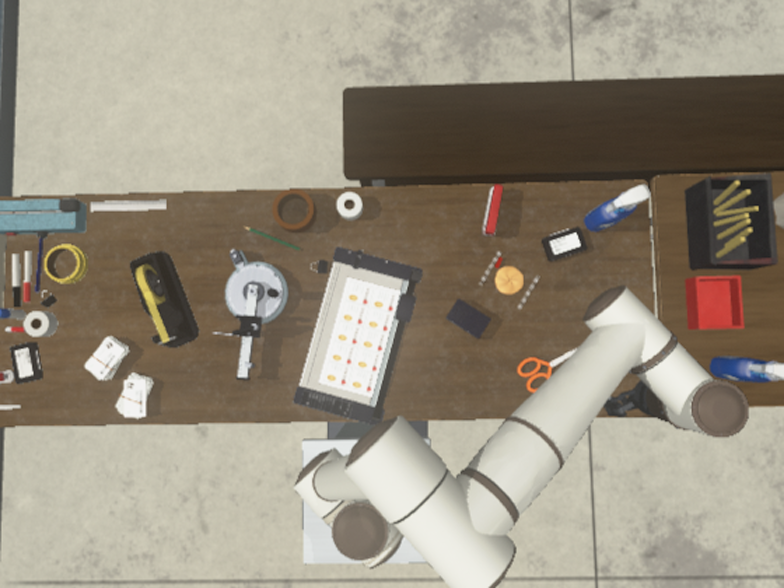

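Side: stop at about (375,405), arm toward the right (toward robot), knob at (379,365). Top: base centre near (255,291), arm end (243,372), knob (272,294). Next a zoom on both.

```bash
python3 - <<'E'
from h import *
a=cv2.imread("pics/raw_top0.png")[165:285,145:245]; b=cv2.imread("pics/raw_side0.png")[240:330,200:385]
a=cv2.resize(a,None,fx=5,fy=5,interpolation=cv2.INTER_CUBIC)
b=cv2.resize(b,None,fx=4.3,fy=4.3,interpolation=cv2.INTER_CUBIC)
cv2.imwrite("pics/a.png",a); cv2.imwrite("pics/b.png",b)
E
```

```text
(no output)
```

View pics/a.png

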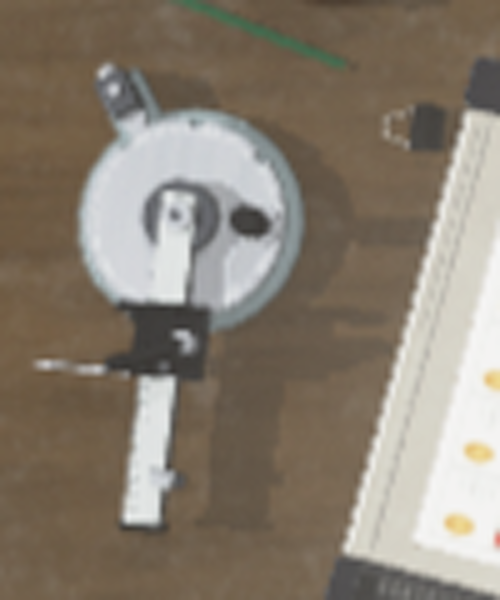

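View pics/b.png

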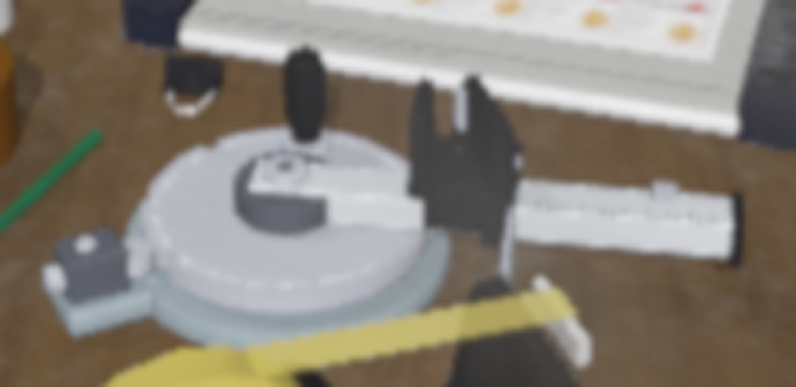

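Crop a (5x top): pivot (177,214), arm end (144,526), knob top (249,220), marker block at (168,479), slide's leading edge v≈377, trimmer edge (465,110)–(343,553). Crop b shows knob top at (306,50), pivot screw (286,167).

```bash
python3 - <<'E'
from h import *
T=lambda u,v:(145+(u+.5)/5-.5,165+(v+.5)/5-.5); S=lambda u,v:(200+(u+.5)/4.3-.5,240+(v+.5)/4.3-.5)
p=onz("top",*T(177,214),52); e=onz("top",*T(144,526),50); k=onz("top",*T(249,220),86)
print("piv",p,"end",e,"knob",k)
print("tri piv",tri(S(286,167),T(177,214)),"knob",tri(S(306,48),T(249,220)))
pc=onz("top",*T(179,217),32); print("plate c",pc)
d=(e-p)[:2]; print("len",np.hypot(*d),"dir",np.degrees(np.arctan2(d[1],d[0])))
dk=(k-p)[:2]; print("knob r",np.hypot(*dk),np.degrees(np.arctan2(dk[1],dk[0])))
t1=onz("top",*T(465,110),15);t2=onz("top",*T(343,553),15);t=t1-t2;print("trim along",np.degrees(np.arctan2(t[1],t[0])))
b=onz("top",*T(121,95),41); db=(b-p)[:2]; print("roller",b,np.hypot(*db),np.degrees(np.arctan2(db[1],db[0])))
u=d/np.hypot(*d)
for n,q,z in(("mark",(168,470),55),("edge",(155,377),55)):
    m=onz("top",*T(*q),z)-p; print(n,m[:2]@u)
m=onz("top",*T(420,128),10);print("clip",m)
E
```

```text
piv [521.34523352 269.88333148  52.        ] end [308.67914362 292.61876084  50.        ] knob [513.01878196 212.2682822   86.        ]
tri piv (array([520.83424329, 269.59920605,  53.01391095]), np.float64(0.8188551290965451)) knob (array([513.09035165, 212.23686953,  86.1468777 ]), np.float64(0.17015155779339586))
plate c [521.18045514 273.79729957  32.        ]
len 213.8779220516147 dir 173.89787414631073
knob r 58.213604077878855 -98.22337633159337
trim along -15.904696808254423
roller [606.5081337  312.26660254  41.        ] 95.12655377627286 26.45828742752374
mark 174.42694609327663
edge 112.53127190145106
clip [583.30775137 107.78928706  10.        ]
```

```bash
cat >> h.py <<'E'
def plan(targets):
    """targets: (x,y,z,yaw_of_tool_y deg) ; prints slide/dr from the present pose (tool down)"""
    s=arm.read_state(); r=R.from_quat(s["ee_rot"]); M=r.as_matrix(); p=s["position"]
    yaw=np.degrees(np.arctan2(M[1,1],M[0,1])); print("t %.2f"%s["clock"],"pos",p.round(1),"yaw %.1f"%yaw,"F",s["contact_force"].round(1),"w %.1f"%s["gripper_width"],"g %.1f"%s["grasp_force"],"j",s["joints"].round(2),"tilt",M[:2,2].round(3))
    for x,y,z,w in targets:
        ya=np.radians(w); Y=np.array([np.cos(ya),np.sin(ya),0]); Z=np.array([0,0,-1.]); D=np.stack([np.cross(Y,Z),Y,Z],1)
        dr=R.from_matrix(M.T@D).as_rotvec(degrees=True)/8
        print("slide",(M.T@(np.array([x,y,z])-p)).round(1),"dr",dr.round(2))
E
python3 - <<'E'
from h import *
plan([(400,-150,200,173),(514,214,160,173)])
E
```

```text
t 0.10 pos [ 281.  -557.6  191.2] yaw 116.7 F [0.5 0.2 0.6] w 85.4 g 0.0 j [-0.85  0.39  0.01 -0.   -1.19 -0.26] tilt [-0.001  0.002]
slide [-289.7  310.5   -8.2] dr [ 0.01  0.01 -7.03]
slide [-555.2  584.2   32.3] dr [ 0.01  0.01 -7.03]
```

>>> step_arm --motion '[{"slide": [-30,32,-8],"dr": [0,0,-0.9],"jaw": 40},{"slide": [-66,71,-8],"dr": [0,0,-1.8],"jaw": 40},{"slide": [-103,110,-8],"dr": [0,0,-2.7],"jaw": 40},{"slide": [-140,150,-8],"dr": [0,0,-3.6],"jaw": 40},{"slide": [-177,190,-8],"dr": [0,0,-4.5],"jaw": 40},{"slide": [-214,230,-8],"dr": [0,0,-5.4],"jaw": 40},{"slide": [-252,270,-8],"dr": [0,0,-6.2],"jaw": 40},{"slide": [-290,310,-8],"dr": [0,0,-7.0],"jaw": 40}]'

```text
clock: 1.1
position: [400.7, -149.0, 200.1]
ee_rot: [-0.662, 0.749, 0.0, 0.0]
contact_force: [1.0, -0.6, 0.7]
gripper_width: 40.1
grasp_force: 0.0
```

```bash
python3 - <<'E'
from h import *
plan([(514,214,130,173)])
E
```

```text
t 1.10 pos [ 400.7 -149.   200.1] yaw 172.9 F [ 1.  -0.6  0.7] w 40.1 g 0.0 j [ 0.03  0.03 -0.43 -0.   -1.11 -0.15] tilt [-0.  0.]
slide [-374.2  -67.9   70.2] dr [ 0.    0.   -0.01]
```

>>> step_arm --motion '[{"slide": [-45,-8,0],"dr": [0,0,0],"jaw": 40},{"slide": [-100,-18,0],"dr": [0,0,0],"jaw": 40},{"slide": [-155,-28,10],"dr": [0,0,0],"jaw": 40},{"slide": [-210,-38,20],"dr": [0,0,0],"jaw": 40},{"slide": [-265,-48,35],"dr": [0,0,0],"jaw": 40},{"slide": [-315,-57,50],"dr": [0,0,0],"jaw": 40},{"slide": [-355,-64,65],"dr": [0,0,0],"jaw": 40},{"slide": [-374,-68,70],"dr": [0,0,0],"jaw": 40}]'

```text
clock: 2.1
position: [515.0, 213.1, 128.5]
ee_rot: [-0.662, 0.75, 0.0, -0.001]
contact_force: [-0.0, -1.0, -1.3]
gripper_width: 40.1
grasp_force: 0.0
```

```bash
python3 - <<'E'
from h import *
plan([(514,214,62,173)])
snap("side","s2",(200,200,400,340),4)
E
```

```text
t 2.10 pos [515.  213.1 128.5] yaw 172.8 F [-0.  -1.  -1.3] w 40.1 g 0.0 j [ 0.68  0.33 -0.25 -0.   -1.   -0.81] tilt [-0.002 -0.002]
slide [-0.9  1.  66.5] dr [ 0.02 -0.01 -0.02]
```

View pics/s2.png

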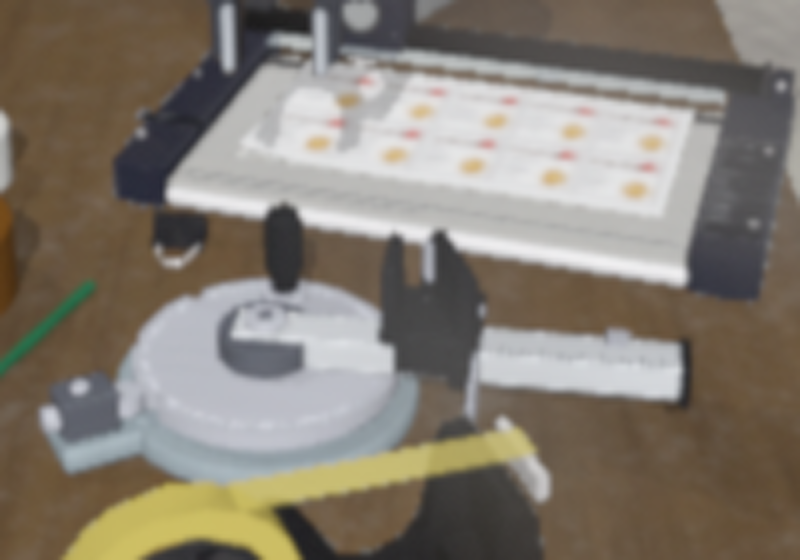

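The side view shows the fingertips at crop (228,70) and (320,70), higher than expected above the knob (283,205). I check this by projection.

```bash
python3 - <<'E'
from h import *
c=lambda p:((proj("side",p)-[200,200])*4).round(0)
print(c((515,213,128)),c((514,213,86)),c((535,211,128)),c((495,216,128)),c((515,213,147)),c((515,213,170)))
E
```

```text
[278. 135.] [282. 204.] [241. 133.] [316. 138.] [278. 103.] [277.  64.]
```

```bash
python3 - <<'E'
import cv2
a=cv2.imread("pics/raw_s2.png")
cv2.imwrite("pics/s2b.png",cv2.resize(a[60:310,150:450],None,fx=2.4,fy=2.4,interpolation=cv2.INTER_CUBIC))
E
```

```text
(no output)
```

View pics/s2b.png

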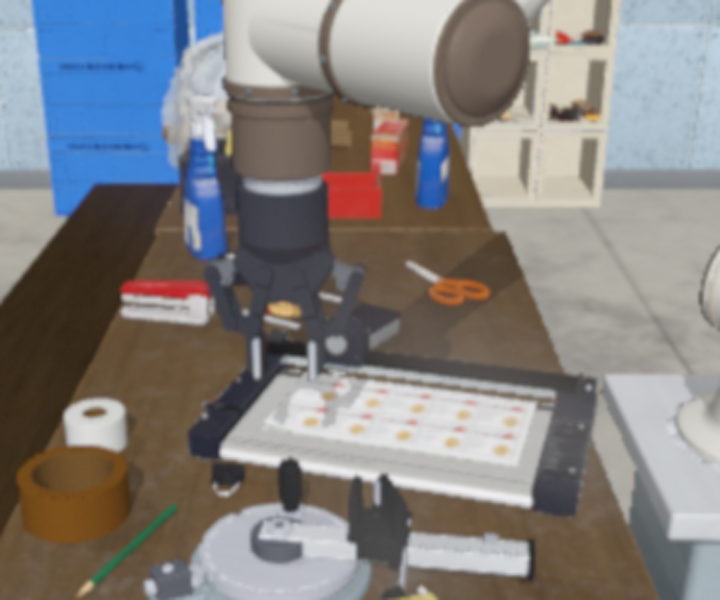

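Side view: gripper tips at px (257,217) and (280,217), about 16 px above where the TCP should project, so I check with the top view.

```bash
python3 - <<'E'
from h import *
snap("top","t2",(130,140,290,260),5)
for p in((515,213,128),(535,211,128),(495,216,128),(515,213,166),(513,212,86)): print(((proj("top",p)-[130,140])*5).round(0))
E
```

```text
[306. 334.]
[309. 303.]
[301. 365.]
[292. 329.]
[322. 343.]
```

View pics/t2.png

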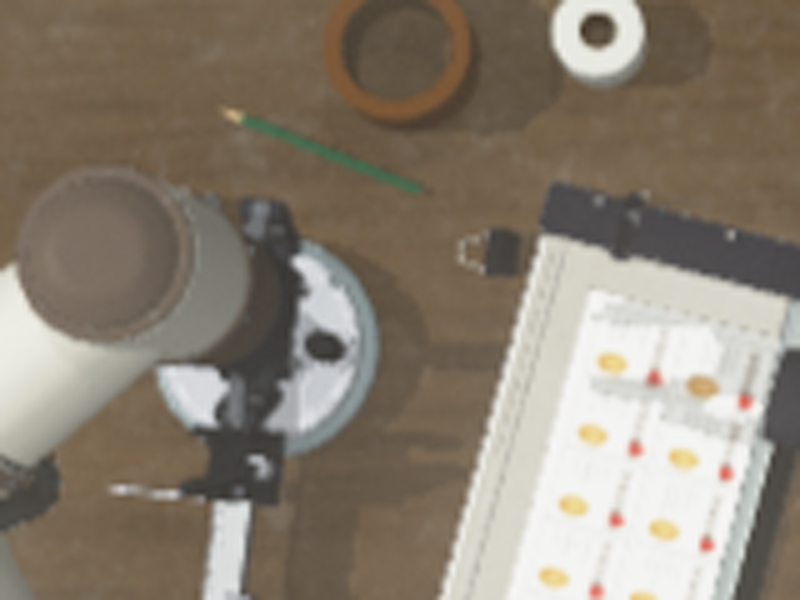

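Top view shows the gripper knuckles centred at crop (255,310), a line of sight consistent with the reported x,y but a higher gripper. I'll descend partially and measure the tips again.

>>> step_arm --motion '[{"slide": [-1,1,8],"dr": [0,0,0],"jaw": 40},{"slide": [-1,1,18],"dr": [0,0,0],"jaw": 40},{"slide": [-1,1,28],"dr": [0,0,0],"jaw": 40},{"slide": [-1,1,38],"dr": [0,0,0],"jaw": 40},{"slide": [-1,1,46],"dr": [0,0,0],"jaw": 40},{"slide": [-1,1,50],"dr": [0,0,0],"jaw": 40},{"slide": [-1,1,50],"dr": [0,0,0],"jaw": 40},{"slide": [-1,1,50],"dr": [0,0,0],"jaw": 40}]'

```text
clock: 3.2
position: [514.8, 213.0, 80.5]
ee_rot: [-0.661, 0.75, -0.0, 0.0]
contact_force: [-0.6, -0.7, 0.2]
gripper_width: 39.9
grasp_force: 0.0
```

```bash
python3 - <<'E'
from h import *
plan([(514,214,62,173)])
snap("side","s3",(220,180,340,270),6.6)
for p in((515,213,78),(535,211,78),(495,216,78),(513,212,86)): print(((proj("side",p)-[220,180])*6.6).round(0))
E
```

```text
t 3.20 pos [514.8 213.   80.5] yaw 172.8 F [-0.6 -0.7  0.2] w 39.9 g 0.0 j [ 0.68  0.38 -0.31  0.   -0.88 -0.81] tilt [0.001 0.   ]
slide [-0.9  1.  18.5] dr [-0.    0.   -0.03]
[330. 490.]
[270. 486.]
[390. 495.]
[336. 467.]
```

View pics/s3.png

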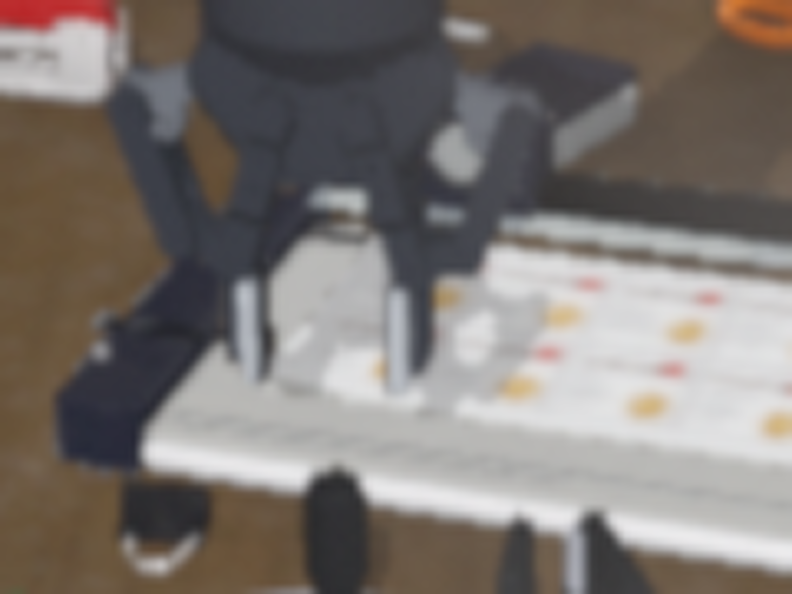

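Tips are at crop (255,380) and (398,392), about 35 mm higher than the reported TCP. A test that's safe either way is to go to reported z≈60 and close. If the width drops below 22 mm, the tips are above the knob.

>>> step_arm --motion '[{"slide": [0,0,10],"dr": [0,0,0],"jaw": 40},{"slide": [0,0,18],"dr": [0,0,0],"jaw": 40},{"slide": [0,0,20],"dr": [0,0,0],"jaw": 36},{"slide": [0,0,20],"dr": [0,0,0],"jaw": 30},{"slide": [0,0,20],"dr": [0,0,0],"jaw": 26},{"slide": [0,0,20],"dr": [0,0,0],"jaw": 22},{"slide": [0,0,20],"dr": [0,0,0],"jaw": 19},{"slide": [0,0,20],"dr": [0,0,0],"jaw": 19}]'

```text
clock: 4.25
position: [514.6, 212.8, 60.3]
ee_rot: [-0.661, 0.75, -0.0, 0.0]
contact_force: [-0.7, 0.5, -0.5]
gripper_width: 19.1
grasp_force: 0.0
```

>>> step_arm --motion '[{"slide": [0,0,0],"dr": [0,0,0],"jaw": 40},{"slide": [0,0,0],"dr": [0,0,0],"jaw": 40},{"slide": [0,0,0],"dr": [0,0,0],"jaw": 40},{"slide": [0,0,8],"dr": [0,0,0],"jaw": 40},{"slide": [0,0,16],"dr": [0,0,0],"jaw": 40},{"slide": [0,0,23],"dr": [0,0,0],"jaw": 40},{"slide": [0,0,25],"dr": [0,0,0],"jaw": 40},{"slide": [0,0,25],"dr": [0,0,0],"jaw": 34}]'

```text
clock: 5.25
position: [514.5, 212.7, 35.0]
ee_rot: [-0.661, 0.75, -0.0, -0.0]
contact_force: [0.1, -0.0, -0.9]
gripper_width: 33.8
grasp_force: 0.0
```

>>> step_arm --motion '[{"slide": [0,0,0],"dr": [0,0,0],"jaw": 32},{"slide": [0,0,0],"dr": [0,0,0],"jaw": 30},{"slide": [0,0,0],"dr": [0,0,0],"jaw": 28},{"slide": [0,0,0],"dr": [0,0,0],"jaw": 26},{"slide": [0,0,0],"dr": [0,0,0],"jaw": 24},{"slide": [0,0,0],"dr": [0,0,0],"jaw": 22},{"slide": [0,0,0],"dr": [0,0,0],"jaw": 20},{"slide": [0,0,0],"dr": [0,0,0],"jaw": 20}]'

```text
clock: 6.25
position: [514.0, 212.6, 35.2]
ee_rot: [-0.661, 0.75, 0.0, -0.001]
contact_force: [-4.4, 1.3, 2.8]
gripper_width: 20.2
grasp_force: 16.8
```

```bash
python3 - <<'E'
from h import *
plan([(514,214,36,173)])
E
```

```text
t 6.25 pos [514.  212.6  35.2] yaw 172.7 F [-4.4  1.3  2.8] w 20.2 g 16.8 j [ 0.68  0.43 -0.36 -0.   -0.78 -0.81] tilt [-0.001 -0.   ]
slide [-1.4  0.1 -0.8] dr [ 0.01 -0.   -0.03]
```

>>> step_arm --motion '[{"slide": [0,0,0],"dr": [0,0,0],"jaw": 30},{"slide": [0,0,0],"dr": [0,0,0],"jaw": 30},{"slide": [0,0,6],"dr": [0,0,0],"jaw": 30},{"slide": [0,0,10],"dr": [0,0,0],"jaw": 28},{"slide": [0,0,10],"dr": [0,0,0],"jaw": 25},{"slide": [0,0,10],"dr": [0,0,0],"jaw": 22},{"slide": [0,0,10],"dr": [0,0,0],"jaw": 20},{"slide": [0,0,10],"dr": [0,0,0],"jaw": 18}]'

```text
clock: 7.25
position: [513.9, 212.6, 25.1]
ee_rot: [-0.661, 0.75, 0.0, -0.001]
contact_force: [-3.8, 0.2, 0.9]
gripper_width: 19.4
grasp_force: 58.6
```

Firm grasp of the knob. Now work out the arc.

```bash
python3 - <<'E'
from h import *
c=np.array([520.3,268.5]); p=arm.read_state()["position"]; v=p[:2]-c
f0=np.arctan2(v[1],v[0]); r=np.hypot(*v); print(np.degrees(f0),r)
plan([(*(c+r*np.array([np.cos(f0+a),np.sin(f0+a)])),p[2],172.7+np.degrees(a)) for a in np.radians([5,10,15,20,25,30,35,40])])
E
```

```text
-96.49973971395195 56.260216378592126
t 7.25 pos [513.9 212.6  25.1] yaw 172.7 F [-3.8  0.2  0.9] w 19.4 g 58.6 j [ 0.68  0.45 -0.37 -0.   -0.75 -0.81] tilt [-0.001 -0.   ]
slide [-0.3 -4.9 -0. ] dr [ 0.01 -0.   -0.62]
slide [-1.  -9.8 -0. ] dr [ 0.01 -0.   -1.24]
slide [ -2.1 -14.5  -0. ] dr [ 0.01 -0.   -1.87]
slide [ -3.6 -19.2  -0. ] dr [ 0.01 -0.   -2.49]
slide [ -5.6 -23.7  -0. ] dr [ 0.01 -0.   -3.12]
slide [ -7.9 -28.   -0. ] dr [ 0.01 -0.   -3.74]
slide [-10.6 -32.1  -0. ] dr [ 0.01 -0.   -4.37]
slide [-13.6 -36.   -0. ] dr [ 0.01 -0.   -4.99]
```

>>> step_arm --motion '[{"slide": [-0.3,-4.9,0],"dr": [0,0,-0.62],"jaw": 22},{"slide": [-1,-9.8,0],"dr": [0,0,-1.25],"jaw": 22},{"slide": [-2.1,-14.5,0],"dr": [0,0,-1.87],"jaw": 22},{"slide": [-3.6,-19.2,0],"dr": [0,0,-2.5],"jaw": 22},{"slide": [-5.6,-23.7,0],"dr": [0,0,-3.12],"jaw": 22},{"slide": [-7.9,-28,0],"dr": [0,0,-3.75],"jaw": 22},{"slide": [-10.6,-32.1,0],"dr": [0,0,-4.37],"jaw": 22},{"slide": [-13.6,-36,0],"dr": [0,0,-5],"jaw": 22}]'

```text
clock: 8.25
position: [547.2, 219.2, 24.2]
ee_rot: [0.878, -0.478, -0.003, 0.005]
contact_force: [-13.5, -2.1, 6.1]
gripper_width: 21.8
grasp_force: 6.3
```

```bash
python3 - <<'E'
from h import *
im=optics.get_image("top"); cv2.imwrite("pics/raw_t4.png",im)
c=np.array([520.3,268.5]); s=arm.read_state(); p=s["position"]; v=p[:2]-c
print(s["wrist_torque"].round(2))
f0=np.arctan2(v[1],v[0]); r=np.hypot(*v); print(np.degrees(f0),r); M=R.from_quat(s["ee_rot"]).as_matrix(); y0=np.degrees(np.arctan2(M[1,1],M[0,1]))
plan([(*(c+56.3*np.array([np.cos(f0+a),np.sin(f0+a)])),25,y0+np.degrees(a)) for a in np.radians([5,10,15,20,25,30,35,40,42])])
E
```

```text
[-0.63  2.78 -0.02]
-61.27063145676613 56.24433784600286
t 8.30 pos [547.3 219.2  24.1] yaw -147.0 F [-9.5 -2.5  5.1] w 22.1 g 4.7 j [ 0.65  0.5  -0.28 -0.   -0.81 -0.08] tilt [-0.011 -0.006]
slide [ 0.2 -4.9 -1. ] dr [ 0.09  0.01 -0.63]
slide [-0.1 -9.8 -1. ] dr [ 0.09  0.01 -1.25]
slide [ -0.8 -14.7  -1.1] dr [ 0.09  0.02 -1.88]
slide [ -1.9 -19.4  -1.1] dr [ 0.09  0.02 -2.5 ]
slide [ -3.4 -24.1  -1.2] dr [ 0.08  0.02 -3.12]
slide [ -5.4 -28.6  -1.2] dr [ 0.08  0.03 -3.75]
slide [ -7.7 -32.9  -1.3] dr [ 0.08  0.03 -4.37]
slide [-10.4 -37.   -1.3] dr [ 0.08  0.04 -5.  ]
slide [-11.6 -38.6  -1.4] dr [ 0.08  0.04 -5.25]
```

The plate sits at the middle click, as predicted (knob angle −61°). Continue the arc to the last notch.

>>> step_arm --motion '[{"slide": [-0.3,-4.9,0],"dr": [0,0,-0.62],"jaw": 22},{"slide": [-1,-9.8,0],"dr": [0,0,-1.25],"jaw": 22},{"slide": [-2.1,-14.5,0],"dr": [0,0,-1.87],"jaw": 22},{"slide": [-3.6,-19.2,0],"dr": [0,0,-2.5],"jaw": 22},{"slide": [-5.6,-23.7,0],"dr": [0,0,-3.12],"jaw": 22},{"slide": [-7.9,-28,0],"dr": [0,0,-3.75],"jaw": 22},{"slide": [-10.6,-32.1,0],"dr": [0,0,-4.37],"jaw": 22},{"slide": [-13,-35.5,0],"dr": [0,0,-4.9],"jaw": 22}]'

```text
clock: 9.3
position: [573.6, 247.5, 23.8]
ee_rot: [0.988, -0.156, -0.002, 0.004]
contact_force: [2.0, -9.6, -3.1]
gripper_width: 21.9
grasp_force: 4.1
```

```bash
python3 - <<'E'
from h import *
c=np.array([520.3,268.5]); s=arm.read_state(); p=s["position"]; v=p[:2]-c
print(s["wrist_torque"].round(2))
f0=np.arctan2(v[1],v[0]); r=np.hypot(*v); print(np.degrees(f0),r)
plan([(*(c+56.3*np.array([np.cos(a),np.sin(a)])),25,-106) for a in np.radians([-18,-16,-14])])
E
```

```text
[-2.59 -0.57  0.05]
-21.515022254494916 57.270480108085934
t 9.30 pos [573.6 247.5  23.8] yaw -108.0 F [ 2.  -9.6 -3.1] w 21.9 g 4.1 j [ 0.67  0.55 -0.19  0.   -0.84  0.59] tilt [-0.005 -0.007]
slide [-0.9 -3.5 -1.2] dr [ 0.06  0.02 -0.25]
slide [-0.9 -5.5 -1.2] dr [ 0.06  0.02 -0.25]
slide [-1.  -7.4 -1.2] dr [ 0.06  0.02 -0.25]
```

>>> step_arm --motion '[{"slide": [0,-1,0],"dr": [0,0,-0.1],"jaw": 22},{"slide": [0,-2,0],"dr": [0,0,-0.2],"jaw": 22},{"slide": [0,-2,0],"dr": [0,0,-0.2],"jaw": 22},{"slide": [0,-2,0],"dr": [0,0,-0.2],"jaw": 22},{"slide": [0,-2,0],"dr": [0,0,-0.2],"jaw": 22},{"slide": [0,-2,0],"dr": [0,0,-0.2],"jaw": 22},{"slide": [0,-2,0],"dr": [0,0,-0.2],"jaw": 22},{"slide": [0,-2,0],"dr": [0,0,-0.2],"jaw": 22}]'

```text
clock: 10.3
position: [575.4, 253.4, 25.2]
ee_rot: [0.99, -0.143, -0.0, 0.0]
contact_force: [2.4, -4.9, -2.3]
gripper_width: 21.9
grasp_force: 2.2
```

```bash
python3 - <<'E'
from h import *
c=np.array([520.3,268.5]); s=arm.read_state(); p=s["position"]; v=p[:2]-c
f0=np.arctan2(v[1],v[0]); r=np.hypot(*v); print(np.degrees(f0),r)
plan([(*(c+56.3*np.array([np.cos(a),np.sin(a)])),25,-106) for a in np.radians([-18,-16,-14])])
E
```

```text
-15.374432871572695 57.12022239093894
t 10.30 pos [575.4 253.4  25.2] yaw -106.5 F [ 2.4 -4.9 -2.3] w 21.9 g 2.2 j [ 0.67  0.55 -0.18  0.   -0.84  0.61] tilt [-0.    -0.001]
slide [-0.8  2.6  0.2] dr [ 0.    0.   -0.06]
slide [-0.8  0.6  0.2] dr [ 0.    0.   -0.06]
slide [-0.9 -1.3  0.2] dr [ 0.    0.   -0.06]
```

>>> step_arm --motion '[{"slide": [0,1,0],"dr": [0,0,0],"jaw": 26},{"slide": [0,1,0],"dr": [0,0,0],"jaw": 34},{"slide": [0,1,0],"dr": [0,0,0],"jaw": 40},{"slide": [0,1,-10],"dr": [0,0,0],"jaw": 44},{"slide": [0,1,-25],"dr": [0,0,0],"jaw": 50},{"slide": [0,1,-45],"dr": [0,0,0],"jaw": 56},{"slide": [0,1,-65],"dr": [0,0,0],"jaw": 60},{"slide": [0,1,-70],"dr": [0,0,0],"jaw": 60}]'

```text
clock: 11.3
position: [576.3, 253.6, 98.0]
ee_rot: [0.99, -0.143, 0.002, -0.002]
contact_force: [1.2, 0.9, -0.3]
gripper_width: 59.9
grasp_force: 0.0
```

```bash
python3 - <<'E'
from h import *
a=snap("top","t5",(150,170,240,260),6.6); im=optics.get_image("side"); cv2.imwrite("pics/raw_s5.png",im)
b=im[220:320,200:345]
A=cv2.resize(a,(540,540),interpolation=cv2.INTER_CUBIC); 
B=cv2.resize(b,None,fx=5.5,fy=5.5,interpolation=cv2.INTER_CUBIC)
cv2.imwrite("pics/t5.png",cv2.resize(a,None,fx=6.5,fy=6.5,interpolation=cv2.INTER_CUBIC)); cv2.imwrite("pics/s5.png",B); print(B.shape)
E
```

```text
(550, 798, 3)
```

View pics/t5.png

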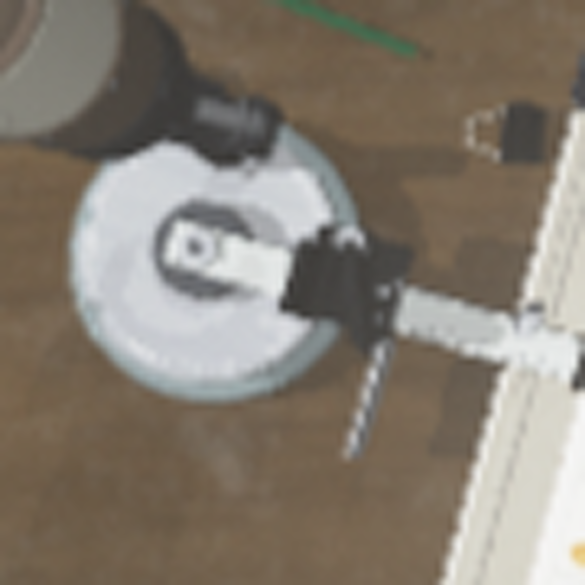

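Top view: the arm now points square at the trimmer (pivot (200,247), beam slope ≈15°), marker block near (532,318), slide's front edge near (400,285). Next I get the marker distance from profiles along the beam in both poses.

```bash
python3 - <<'E'
from h import *
piv=np.array([520.8,269.7])
def prof(img,n,ang,lat,z,rs):
    im=cv2.cvtColor(cv2.imread(img),cv2.COLOR_BGR2GRAY).astype(np.float32)
    u=np.array([np.cos(ang),np.sin(ang)]); l=np.array([-u[1],u[0]])
    P=np.array([proj(n,(*(piv+r*u+lat*l),z)) for r in rs],np.float32)
    return cv2.remap(im,P[:,0].copy(),P[:,1].copy(),cv2.INTER_LINEAR).ravel().astype(int)
rs=np.arange(96,226,3); print(rs)
for img,n,a in(("pics/raw_side0.png","side",173.),("pics/raw_top0.png","top",173.),("pics/raw_t5.png","top",-105.9)):
    if not __import__("os").path.exists(img): print("no",img)
for lat in(-4,0,6,12,17):
    print("lat",lat)
    print(" side",*prof("pics/raw_side0.png","side",np.radians(173),lat,51,rs))
    print(" top0",*prof("pics/raw_top0.png","top",np.radians(173),lat,51,rs))
    print(" top5",*prof("pics/raw_t5.png","top",np.radians(-105.9),lat,51,rs))
E
```

```text
[ 96  99 102 105 108 111 114 117 120 123 126 129 132 135 138 141 144 147
 150 153 156 159 162 165 168 171 174 177 180 183 186 189 192 195 198 201
 204 207 210 213 216 219 222 225]
lat -4
 side 73 72 71 71 71 113 173 188 188 186 188 192 196 198 199 198 198 199 198 198 199 200 199 200 201 199 197 199 200 199 201 202 199 200 202 200 200 201 179 95 53 78 84 85
 top0 62 59 60 62 62 110 173 206 211 215 217 215 218 222 221 218 221 225 225 224 224 224 225 225 224 224 224 226 219 219 223 224 219 221 226 218 220 226 194 122 75 87 94 96
 top5 68 70 73 72 85 131 173 190 190 190 191 190 190 190 191 190 190 191 191 192 192 192 193 193 206 220 225 225 227 227 229 230 230 231 231 231 231 224 172 106 103 155 215 219
lat 0
 side 72 70 70 70 70 110 173 188 189 188 190 194 196 197 198 199 199 198 197 197 198 198 199 199 200 198 191 192 194 195 198 200 200 200 200 199 199 198 175 93 55 80 85 84
 top0 60 63 77 83 73 121 176 208 217 217 218 222 224 225 225 225 224 225 225 225 225 225 225 225 225 224 222 223 224 225 226 227 227 227 227 227 226 227 187 111 78 87 95 97
 top5 74 96 107 92 86 126 184 191 191 19
[... 924 characters left out ...]
 156 147 143 147 154 154 168 185 200 202 178 148 148 152 161 168 176 176 142 88 77 85 91 94
 top5 69 71 72 76 89 88 91 93 96 95 92 93 94 96 95 94 95 96 94 95 97 97 97 97 97 122 157 163 159 166 181 197 198 207 212 212 212 212 213 211 209 220 231 234
lat 17
 side 66 67 69 68 73 97 97 97 94 93 92 92 93 93 93 93 93 92 92 92 91 91 92 92 90 90 100 130 135 133 116 96 89 88 85 85 86 86 83 78 79 84 89 87
 top0 74 63 62 63 66 74 87 92 92 93 92 91 90 90 90 87 89 93 96 97 94 92 91 91 91 91 127 157 164 156 134 105 91 95 95 93 94 92 82 69 77 86 88 92
 top5 70 70 70 71 73 80 89 92 92 93 93 93 93 94 95 94 94 94 94 94 95 96 97 98 101 125 181 186 161 153 174 200 187 211 213 213 213 213 212 212 220 235 242 242
```

```bash
python3 - <<'E'
from h import *
plan([(495.6,181.2,98,-105.9),(495.6,181.2,37,-105.9)])
E
```

```text
t 11.40 pos [575.5 253.1  96.3] yaw -106.5 F [ 0.1 -0.7 -0.8] w 59.9 g 0.0 j [ 0.67  0.47 -0.11 -0.   -0.99  0.61] tilt [0.002 0.001]
slide [-56.2  91.6  -1.9] dr [-0.01 -0.01 -0.07]
slide [-56.3  91.7  59.1] dr [-0.01 -0.01 -0.07]
```

>>> step_arm --motion '[{"slide": [-12,20,-3],"dr": [0,0,-0.03],"jaw": 70},{"slide": [-30,50,-3],"dr": [0,0,-0.07],"jaw": 70},{"slide": [-46,76,-3],"dr": [0,0,-0.07],"jaw": 70},{"slide": [-56,91.5,-2],"dr": [0,0,-0.07],"jaw": 70},{"slide": [-56,91.5,0],"dr": [0,0,-0.07],"jaw": 70},{"slide": [-56,91.5,10],"dr": [0,0,-0.07],"jaw": 70},{"slide": [-56,91.5,22],"dr": [0,0,-0.07],"jaw": 70},{"slide": [-56,91.5,26],"dr": [0,0,-0.07],"jaw": 70}]'

```text
clock: 12.4
position: [495.0, 180.7, 67.4]
ee_rot: [0.99, -0.138, -0.001, 0.001]
contact_force: [-0.7, 0.8, -0.4]
gripper_width: 70.0
grasp_force: 0.0
```

```bash
python3 - <<'E'
from h import *
plan([(495.6,181.2,37,-105.9)])
im=optics.get_image("side"); cv2.imwrite("pics/raw_s6.png",im)
im=optics.get_image("top"); cv2.imwrite("pics/raw_t6.png",im)
E
```

```text
t 12.40 pos [495.  180.7  67.4] yaw -105.9 F [-0.7  0.8 -0.4] w 70.0 g 0.0 j [ 0.66  0.35 -0.4  -0.   -0.83  0.64] tilt [-0.002 -0.002]
slide [ 0.5 -0.7 30.4] dr [0.02 0.01 0.  ]
```

>>> step_arm --motion '[{"slide": [0,0,2],"dr": [0,0,0],"jaw": 70},{"slide": [0,0,4],"dr": [0,0,0],"jaw": 70},{"slide": [0,0,6],"dr": [0,0,0],"jaw": 70},{"slide": [0,0,8],"dr": [0,0,0],"jaw": 70},{"slide": [0,0,10],"dr": [0,0,0],"jaw": 70},{"slide": [0,0,12],"dr": [0,0,0],"jaw": 70},{"slide": [0,0,14],"dr": [0,0,0],"jaw": 70},{"slide": [0,0,14],"dr": [0,0,0],"jaw": 70}]'

```text
clock: 13.5
position: [495.4, 180.8, 55.0]
ee_rot: [0.99, -0.138, -0.0, 0.0]
contact_force: [-0.5, -0.7, 1.0]
gripper_width: 69.8
grasp_force: 0.0
```

>>> step_arm --motion '[{"slide": [0,0,3],"dr": [0,0,0],"jaw": 70},{"slide": [0,0,6],"dr": [0,0,0],"jaw": 70},{"slide": [0,0,9],"dr": [0,0,0],"jaw": 70},{"slide": [0,0,12],"dr": [0,0,0],"jaw": 70},{"slide": [0,0,14],"dr": [0,0,0],"jaw": 70},{"slide": [0,0,16],"dr": [0,0,0],"jaw": 70},{"slide": [0,0,17],"dr": [0,0,0],"jaw": 70},{"slide": [0,0,17],"dr": [0,0,0],"jaw": 70}]'

```text
clock: 14.5
position: [495.5, 180.9, 38.2]
ee_rot: [0.99, -0.138, -0.0, 0.0]
contact_force: [-0.1, -0.8, 1.1]
gripper_width: 69.6
grasp_force: 0.0
```

```bash
python3 - <<'E'
from h import *
s=arm.read_state(); a=np.array([np.cos(np.radians(-105.9)),np.sin(np.radians(-105.9))]); print((s["position"][:2]-[520.8,269.7])@a)
plan([(495.6,181.2,37,-105.9)])
E
```

```text
92.32342130679062
t 14.50 pos [495.5 180.9  38.2] yaw -105.9 F [-0.1 -0.8  1.1] w 69.6 g 0.0 j [ 0.66  0.39 -0.43  0.   -0.75  0.64] tilt [-0. -0.]
slide [-0.  -0.3  1.2] dr [0. 0. 0.]
```

>>> step_arm --motion '[{"slide": [0,2,0],"dr": [0,0,0],"jaw": 70},{"slide": [0,4,0],"dr": [0,0,0],"jaw": 70},{"slide": [0,6,0],"dr": [0,0,0],"jaw": 70},{"slide": [0,8,0],"dr": [0,0,0],"jaw": 70},{"slide": [0,11,0],"dr": [0,0,0],"jaw": 70},{"slide": [0,15,0],"dr": [0,0,0],"jaw": 70},{"slide": [0,20,0],"dr": [0,0,0],"jaw": 70},{"slide": [0,20,0],"dr": [0,0,0],"jaw": 70}]'

```text
clock: 15.5
position: [490.2, 162.6, 38.3]
ee_rot: [0.99, -0.138, 0.0, -0.001]
contact_force: [-0.9, 5.1, -1.2]
gripper_width: 69.9
grasp_force: 2.3
```

```bash
cat >> h.py <<'E'
piv=np.array([520.8,269.7]); A=np.radians(-105.9); ua=np.array([np.cos(A),np.sin(A)]); la=np.array([-ua[1],ua[0]])
def status(look=True):
    s=arm.read_state(); d=s["position"][:2]-piv; f=s["contact_force"]
    print("t %.2f r %.1f lat %.1f z %.1f w %.1f Falong %.1f Flat %.1f Fz %.1f g %.1f inner %.1f"%(s["clock"],d@ua,d@la,s["position"][2],s["gripper_width"],f[:2]@ua,f[:2]@la,f[2],s["grasp_force"],d@ua-s["gripper_width"]/2))
    if not look: return
    im=cv2.cvtColor(optics.get_image("top"),cv2.COLOR_BGR2GRAY).astype(np.float32)
    rs=np.arange(100,226,3)
    print(*rs)
    for lat in(-16,-8,-4,0,6,12,17):
        P=np.array([proj("top",(*(piv+r*ua+lat*la),51)) for r in rs],np.float32)
        print(lat,":",*cv2.remap(im,P[:,0].copy(),P[:,1].copy(),cv2.INTER_LINEAR).ravel().astype(int))
E
python3 -c "
from h import *
status()"
```

```text
t 15.50 r 111.4 lat -0.1 z 38.3 w 69.9 Falong -4.7 Flat -2.3 Fz -1.2 g 2.3 inner 76.4
100 103 106 109 112 115 118 121 124 127 130 133 136 139 142 145 148 151 154 157 160 163 166 169 172 175 178 181 184 187 190 193 196 199 202 205 208 211 214 217 220 223
-16 : 78 75 72 72 72 71 72 74 77 89 115 144 143 144 152 147 125 139 145 143 154 168 181 190 160 180 205 212 216 222 210 219 214 207 215 230 217 121 94 135 196 224
-8 : 78 78 73 71 72 73 74 75 75 76 80 86 87 90 100 111 91 85 92 87 95 139 190 198 198 199 203 213 231 232 229 229 234 234 234 235 224 157 96 123 191 220
-4 : 79 78 75 71 71 72 73 77 81 84 89 93 89 88 94 96 89 91 88 83 95 136 189 197 194 190 199 216 231 233 233 233 233 233 233 232 223 145 99 120 179 224
0 : 78 78 77 75 73 72 73 85 101 109 110 111 109 108 111 107 104 106 101 90 91 127 172 193 181 163 189 210 221 226 226 220 222 224 226 226 211 156 93 126 189 221
6 : 77 78 78 77 72 71 76 88 105 109 112 111 112 113 113 110 107 110 102 91 88 113 160 153 140 155 195 212 196 204 205 190 179 184 202 188 170 135 113 140 200 222
12 : 77 77 75 72 70 70 70 75 76 78 79 80 82 89 96 90 84 88 84 80 79 84 92 105 138 181 169 168 177 189 203 202 213 214 214 215 216 216 212 214 224 225
17 : 77 76 73 71 70 71 72 74 76 77 80 86 91 93 96 88 86 86 87 87 88 92 97 105 146 188 179 149 154 189 198 198 216 215 215 215 216 215 217 226 240 232
```

```bash
cat >> h.py <<'E'
def plate(im,lo=90,hi=200,lats=(-48,-44,-40,-36),z=51):
    g=cv2.cvtColor(im,cv2.COLOR_BGR2GRAY).astype(np.float32); rs=np.arange(lo,hi,2)
    out=0
    for lat in lats:
        P=np.array([proj("top",(*(piv+r*ua+lat*la),z)) for r in rs],np.float32)
        out=out+cv2.remap(g,P[:,0].copy(),P[:,1].copy(),cv2.INTER_CUBIC).ravel()/len(lats)
    return rs,out
E
python3 - <<'E'
from h import *
r,a=plate(cv2.imread("pics/raw_t5.png")); _,b=plate(optics.get_image("top"))
print(*r);print(*a.astype(int));print(*b.astype(int))
E
```

```text
90 92 94 96 98 100 102 104 106 108 110 112 114 116 118 120 122 124 126 128 130 132 134 136 138 140 142 144 146 148 150 152 154 156 158 160 162 164 166 168 170 172 174 176 178 180 182 184 186 188 190 192 194 196 198
88 89 91 93 95 95 103 124 154 168 142 113 107 104 100 100 101 102 103 102 102 102 103 104 104 104 104 102 99 95 94 95 96 96 96 97 97 97 96 97 114 154 200 224 218 211 212 214 212 206 196 195 206 212 212
86 88 90 94 97 99 100 100 100 101 101 100 99 99 112 138 169 171 136 112 109 105 104 105 105 105 105 106 106 106 107 107 108 109 109 107 103 99 96 98 116 157 204 227 221 214 215 217 216 210 200 199 209 215 215
```

>>> step_arm --motion '[{"slide": [0,4,0],"dr": [0,0,0],"jaw": 70},{"slide": [0,10,0],"dr": [0,0,0],"jaw": 70},{"slide": [0,17,0],"dr": [0,0,0],"jaw": 70},{"slide": [0,24,0],"dr": [0,0,0],"jaw": 70},{"slide": [0,31,0],"dr": [0,0,0],"jaw": 70},{"slide": [0,37,0],"dr": [0,0,0],"jaw": 70},{"slide": [0,40,0],"dr": [0,0,0],"jaw": 70},{"slide": [0,40,0],"dr": [0,0,0],"jaw": 70}]'

```text
clock: 16.6
position: [479.0, 124.0, 38.3]
ee_rot: [0.99, -0.138, 0.0, -0.001]
contact_force: [-1.7, 6.0, -0.2]
gripper_width: 70.4
grasp_force: 2.4
```

```bash
python3 - <<'E'
from h import *
status(False)
im=optics.get_image("top"); cv2.imwrite("pics/raw_t7.png",im)
r,b=plate(im,140,186); print(*r);print(*b.astype(int))
def pf(img,n,ang,lats,z,rs,pv=piv):
    g=cv2.cvtColor(cv2.imread(img),cv2.COLOR_BGR2GRAY).astype(np.float32); u=np.array([np.cos(ang),np.sin(ang)]); l=np.array([-u[1],u[0]]); o=0
    for lat in lats:
        P=np.array([proj(n,(*(pv+r*u+lat*l),z)) for r in rs],np.float32); o=o+cv2.remap(g,P[:,0].copy(),P[:,1].copy(),cv2.INTER_CUBIC).ravel()/len(lats)
    return o.astype(int)
r1=np.arange(106,119);r2=np.arange(168,193); print(*r1,'|',*r2)
for img,n,a in(("pics/raw_side0.png","side",173),("pics/raw_s2.png","side",173),("pics/raw_top0.png","top",173),("pics/raw_t5.png","top",-105.9)):
    for L in((-2,2),(4,7),(16,18)):
        print(img[9:],L,*pf(img,n,np.radians(a),L,51,r1),'|',*pf(img,n,np.radians(a),L,51,r2))
E
```

```text
t 16.60 r 151.6 lat -0.2 z 38.3 w 70.4 Falong -5.3 Flat -3.3 Fz -0.2 g 2.4 inner 116.4
140 142 144 146 148 150 152 154 156 158 160 162 164 166 168 170 172 174 176 178 180 182 184
105 105 106 106 107 107 108 107 106 116 139 172 180 142 113 126 162 204 227 221 214 214 217
106 107 108 109 110 111 112 113 114 115 116 117 118 | 168 169 170 171 172 173 174 175 176 177 178 179 180 181 182 183 184 185 186 187 188 189 190 191 192
side0.png (-2, 2) 69 68 69 74 85 108 135 159 174 185 187 189 188 | 200 199 199 198 197 194 190 189 190 192 194 195 194 194 194 195 196 197 198 200 200 201 201 201 200
side0.png (4, 7) 69 68 68 68 77 92 118 143 165 175 178 177 173 | 185 182 182 180 180 175 167 166 172 180 183 186 186 185 184 184 185 185 185 184 185 186 188 187 185
side0.png (16, 18) 66 68 72 80 89 97 97 96 96 96 96 96 95 | 89 88 88 87 88 91 97 109 122 131 133 135 135 135 136 133 130 123 118 108 101 93 90 87 87
s2.png (-2, 2) 71 69 70 74 86 110 137 161 176 188 190 191 190 | 192 191 191 190 189 187 184 183 184 187 188 189 189 189 188 188 189 190 191 192 193 193 193 193 192
s2.png (4, 7) 69 69 69 68 78 9
[... 548 characters left out ...]
198 202 207 210 211 211 211 214 216 219 222 224 225 225 226 226
top0.png (16, 18) 63 64 65 66 69 74 78 82 86 87 87 87 87 | 89 87 83 82 90 106 123 141 157 166 170 173 173 168 163 158 153 146 134 124 113 102 96 93 91
t5.png (-2, 2) 75 73 81 94 111 129 151 170 186 196 197 194 191 | 207 212 217 218 213 206 199 198 204 212 218 220 218 216 214 214 215 217 221 225 228 229 229 228 226
t5.png (4, 7) 88 93 102 113 124 132 141 155 168 176 180 178 175 | 188 181 175 167 158 154 157 171 191 208 217 218 214 210 205 199 193 191 194 199 203 203 201 197 193
t5.png (16, 18) 70 71 72 73 76 80 84 87 90 91 92 92 92 | 97 98 106 123 143 163 183 195 196 189 178 164 153 144 141 140 145 157 175 191 203 205 197 187 186
```

Travel is now 55.4 mm by the stop plate, which agrees with the TCP reading. The marker needs 62.6 mm. Push the last 7.2 mm, then narrow the jaw while keeping the inner finger still.

>>> step_arm --motion '[{"slide": [0,2.5,0],"dr": [0,0,0],"jaw": 70},{"slide": [0,5,0],"dr": [0,0,0],"jaw": 70},{"slide": [0,7.2,0],"dr": [0,0,0],"jaw": 70},{"slide": [0,7.2,0],"dr": [0,0,0],"jaw": 70},{"slide": [0,5.7,0],"dr": [0,0,0],"jaw": 67},{"slide": [0,4.2,0],"dr": [0,0,0],"jaw": 64},{"slide": [0,2.7,0],"dr": [0,0,0],"jaw": 61},{"slide": [0,2.7,0],"dr": [0,0,0],"jaw": 61}]'

```text
clock: 17.65
position: [480.1, 122.4, 39.2]
ee_rot: [0.99, -0.138, 0.002, -0.002]
contact_force: [-0.0, 5.7, 1.7]
gripper_width: 61.0
grasp_force: 2.8
```

```bash
python3 - <<'E'
from h import *
status(False)
im=optics.get_image("top"); cv2.imwrite("pics/raw_t8.png",im)
r,b=plate(im,150,190); _,a=plate(cv2.imread("pics/raw_t5.png"),150,190);print(*r);print(*b.astype(int));print(*(b-a).astype(int))
E
```

```text
t 17.65 r 152.8 lat 1.2 z 39.2 w 61.0 Falong -5.5 Flat -1.6 Fz 1.7 g 2.8 inner 122.3
150 152 154 156 158 160 162 164 166 168 170 172 174 176 178 180 182 184 186 188
107 108 109 109 109 108 107 115 134 159 163 145 148 186 216 218 215 216 215 210
13 13 12 12 12 11 9 17 37 61 48 -9 -52 -38 -2 7 3 2 2 3
```

>>> step_arm --motion '[{"slide": [0,1,0],"dr": [0,0,0],"jaw": 61},{"slide": [0,1,0],"dr": [0,0,0],"jaw": 61},{"slide": [0,1,0],"dr": [0,0,0],"jaw": 61},{"slide": [0,1,0],"dr": [0,0,0],"jaw": 61},{"slide": [0,1,0],"dr": [0,0,0],"jaw": 61},{"slide": [0,1,0],"dr": [0,0,0],"jaw": 61},{"slide": [0,1,0],"dr": [0,0,0],"jaw": 61},{"slide": [0,1,0],"dr": [0,0,0],"jaw": 61}]'

```text
clock: 18.7
position: [479.8, 121.4, 39.2]
ee_rot: [0.99, -0.138, 0.002, -0.002]
contact_force: [-0.8, 6.2, 2.0]
gripper_width: 61.1
grasp_force: 2.8
```

```bash
python3 - <<'E'
from h import *
status(False)
im=optics.get_image("top"); cv2.imwrite("pics/raw_t9.png",im)
status(False); optics.get_image("top"); status(False)
r=np.arange(154,184,2)
for f in("t7","t8","t9"):
    for L in((-48,-44,-40,-36),(-32,-28,-24)):
        print(f,*plate(cv2.imread(f"pics/raw_{f}.png"),154,184,L)[1].astype(int))
E
```

```text
t 18.70 r 153.8 lat 1.2 z 39.2 w 61.1 Falong -5.8 Flat -2.5 Fz 2.0 g 2.8 inner 123.3
t 18.75 r 153.8 lat 1.2 z 39.2 w 61.4 Falong -5.7 Flat -2.7 Fz 1.9 g 2.8 inner 123.1
t 18.80 r 153.8 lat 1.2 z 39.2 w 60.8 Falong -5.3 Flat -2.3 Fz 1.6 g 2.8 inner 123.4
t7 107 106 116 139 172 180 142 113 126 162 204 227 221 214 214
t7 83 80 87 110 144 164 142 113 126 162 206 230 222 211 207
t8 109 109 109 108 107 115 134 159 163 145 148 186 216 218 215
t8 93 90 86 84 83 91 112 144 160 148 154 192 217 214 207
t9 109 109 109 109 107 111 128 157 178 161 139 164 204 218 216
t9 93 90 86 84 83 84 97 126 155 155 144 167 203 216 209
```

>>> step_arm --motion '[{"slide": [0,-0.8,0],"dr": [0,0,0],"jaw": 59},{"slide": [0,-1.8,0],"dr": [0,0,0],"jaw": 57},{"slide": [0,-2.8,0],"dr": [0,0,0],"jaw": 55},{"slide": [0,-3.8,0],"dr": [0,0,0],"jaw": 53},{"slide": [0,-4.8,0],"dr": [0,0,0],"jaw": 51},{"slide": [0,-5.3,0],"dr": [0,0,0],"jaw": 50},{"slide": [0,-5.3,0],"dr": [0,0,0],"jaw": 50},{"slide": [0,-5.3,0],"dr": [0,0,0],"jaw": 50}]'

```text
clock: 19.8
position: [482.2, 126.6, 39.7]
ee_rot: [0.99, -0.138, 0.003, -0.002]
contact_force: [1.4, 5.8, 4.0]
gripper_width: 50.3
grasp_force: 2.8
```

```bash
cat >> h.py <<'E'
def chk(name):
    status(False); im=optics.get_image("top"); cv2.imwrite(f"pics/raw_{name}.png",im)
    for L in((-48,-44,-40,-36),(-32,-28,-24)): print(*plate(im,154,184,L)[1].astype(int))
    status(False)
E
python3 -c "
from h import *
chk('t10')"
```

```text
t 19.80 r 148.2 lat 2.0 z 39.7 w 50.3 Falong -6.0 Flat -0.3 Fz 4.0 g 2.8 inner 123.0
108 108 109 109 106 111 128 155 171 159 151 184 216 218 215
94 90 85 84 83 84 96 123 148 148 143 168 204 216 208
t 19.85 r 148.2 lat 2.0 z 39.7 w 50.4 Falong -6.2 Flat -0.4 Fz 3.1 g 2.8 inner 123.0
```

>>> step_arm --motion '[{"slide": [0,-1,-0.5],"dr": [0,0,0],"jaw": 48},{"slide": [0,-2,-1],"dr": [0,0,0],"jaw": 46},{"slide": [0,-3,-1.5],"dr": [0,0,0],"jaw": 44},{"slide": [0,-4,-2],"dr": [0,0,0],"jaw": 42},{"slide": [0,-5,-2.5],"dr": [0,0,0],"jaw": 40},{"slide": [0,-5,-2.5],"dr": [0,0,0],"jaw": 40},{"slide": [0,-5,-2.5],"dr": [0,0,0],"jaw": 40},{"slide": [0,-5,-2.5],"dr": [0,0,0],"jaw": 40}]'

```text
clock: 20.85
position: [482.7, 130.7, 41.1]
ee_rot: [0.99, -0.138, 0.002, -0.001]
contact_force: [2.1, 4.3, -1.0]
gripper_width: 40.6
grasp_force: 8.0
```

```bash
python3 -c "
from h import *
chk('t11')"
```

```text
t 20.85 r 144.1 lat 1.4 z 41.1 w 40.6 Falong -4.7 Flat 0.9 Fz -1.0 g 8.0 inner 123.8
108 109 109 108 106 108 120 142 164 155 135 157 198 216 216
94 90 86 84 81 79 88 107 133 146 142 158 194 214 210
t 20.90 r 144.1 lat 1.4 z 41.1 w 40.3 Falong -6.0 Flat 1.3 Fz -1.0 g 8.0 inner 124.0
```

>>> step_arm --motion '[{"slide": [0,-0.8,0],"dr": [0,0,0],"jaw": 40},{"slide": [0,-1.6,0],"dr": [0,0,0],"jaw": 38.4},{"slide": [0,-2.4,0],"dr": [0,0,0],"jaw": 36.8},{"slide": [0,-3.3,0],"dr": [0,0,0],"jaw": 35},{"slide": [0,-3.8,0],"dr": [0,0,0],"jaw": 34},{"slide": [0,-3.8,0],"dr": [0,0,0],"jaw": 34},{"slide": [0,-3.8,0],"dr": [0,0,0],"jaw": 34},{"slide": [0,-3.8,0],"dr": [0,0,0],"jaw": 34}]'

```text
clock: 21.9
position: [482.5, 133.0, 41.4]
ee_rot: [0.99, -0.138, 0.001, -0.0]
contact_force: [2.2, 1.1, 4.9]
gripper_width: 33.8
grasp_force: 9.4
```

```bash
python3 -c "
from h import *
chk('t12')"
```

```text
t 21.90 r 142.0 lat 0.6 z 41.4 w 33.8 Falong -1.7 Flat 1.8 Fz 4.9 g 9.4 inner 125.0
108 108 109 108 106 107 116 135 157 158 139 147 185 212 218
83 82 83 83 82 80 86 105 132 149 142 146 180 208 211
t 21.95 r 142.0 lat 0.6 z 41.5 w 34.2 Falong -1.7 Flat 3.2 Fz 5.8 g 9.4 inner 124.9
```

>>> step_arm --motion '[{"slide": [0,-0.5,0],"dr": [0,0,0],"jaw": 34.5},{"slide": [0,-1,0],"dr": [0,0,0],"jaw": 35},{"slide": [0,-1.5,0],"dr": [0,0,0],"jaw": 35},{"slide": [0,-2,0],"dr": [0,0,0],"jaw": 35},{"slide": [0,-2,0],"dr": [0,0,0],"jaw": 35},{"slide": [0,-2,0],"dr": [0,0,0],"jaw": 35},{"slide": [0,-2,0],"dr": [0,0,0],"jaw": 35},{"slide": [0,-2,0],"dr": [0,0,0],"jaw": 35}]'

```text
clock: 22.95
position: [481.9, 134.9, 40.3]
ee_rot: [0.99, -0.138, -0.001, 0.0]
contact_force: [-0.8, 0.1, -0.9]
gripper_width: 35.4
grasp_force: 1.7
```

```bash
python3 -c "
from h import *
chk('t13')"
```

```text
t 22.95 r 140.3 lat -0.5 z 40.3 w 35.4 Falong 0.1 Flat -0.8 Fz -0.9 g 1.7 inner 122.6
108 109 109 108 106 113 129 154 161 147 148 185 216 218 215
82 82 83 82 81 83 94 117 139 146 157 193 218 214 207
t 23.00 r 140.3 lat -0.5 z 40.3 w 34.9 Falong 0.8 Flat -0.5 Fz -1.0 g 1.7 inner 122.8
```

Slide is back at ≈62.4 mm, with the cam already holding partly. Close fully now, moving the centre along with the jaw.

>>> step_arm --motion '[{"slide": [0,-0.4,0],"dr": [0,0,0],"jaw": 34},{"slide": [0,-0.9,0],"dr": [0,0,0],"jaw": 33},{"slide": [0,-1.4,0],"dr": [0,0,0],"jaw": 32},{"slide": [0,-1.9,0],"dr": [0,0,0],"jaw": 31},{"slide": [0,-1.9,0],"dr": [0,0,0],"jaw": 31},{"slide": [0,-1.9,0],"dr": [0,0,0],"jaw": 31},{"slide": [0,-1.9,0],"dr": [0,0,0],"jaw": 31},{"slide": [0,-1.9,0],"dr": [0,0,0],"jaw": 31}]'

```text
clock: 24.0
position: [483.0, 136.9, 40.7]
ee_rot: [0.99, -0.138, -0.0, 0.0]
contact_force: [-0.1, 0.1, -1.9]
gripper_width: 31.0
grasp_force: 9.3
```

```bash
python3 -c "
from h import *
chk('t14')"
```

```text
t 24.00 r 138.1 lat 0.0 z 40.7 w 31.0 Falong -0.1 Flat -0.1 Fz -1.9 g 9.3 inner 122.6
109 109 109 108 107 116 136 159 163 153 166 204 222 216 214
91 91 86 82 82 90 111 142 156 146 155 194 218 215 208
t 24.05 r 138.1 lat -0.0 z 40.7 w 31.3 Falong 1.3 Flat -0.6 Fz -2.4 g 9.3 inner 122.5
```

Plate shows ≈61.4 mm; push out about 1.2 mm before the final squeeze.

>>> step_arm --motion '[{"slide": [0,0.5,0],"dr": [0,0,0],"jaw": 31},{"slide": [0,1,0],"dr": [0,0,0],"jaw": 31},{"slide": [0,1.5,0],"dr": [0,0,0],"jaw": 31},{"slide": [0,2,0],"dr": [0,0,0],"jaw": 31},{"slide": [0,2,0],"dr": [0,0,0],"jaw": 31},{"slide": [0,2,0],"dr": [0,0,0],"jaw": 31},{"slide": [0,2,0],"dr": [0,0,0],"jaw": 31},{"slide": [0,2,0],"dr": [0,0,0],"jaw": 31}]'

```text
clock: 25.05
position: [483.5, 136.5, 40.7]
ee_rot: [0.99, -0.138, 0.001, -0.001]
contact_force: [0.7, 6.1, -5.4]
gripper_width: 31.5
grasp_force: 9.3
```

```bash
python3 -c "
from h import *
chk('t15')"
```

```text
t 25.05 r 138.3 lat 0.6 z 40.7 w 31.5 Falong -6.0 Flat -0.9 Fz -5.4 g 9.3 inner 122.6
108 109 109 109 107 114 130 154 161 147 148 186 216 218 215
92 91 87 83 83 86 97 118 138 144 157 193 217 214 208
t 25.10 r 138.3 lat 0.6 z 40.7 w 31.6 Falong -6.2 Flat -0.7 Fz -4.4 g 9.3 inner 122.6
```

>>> step_arm --motion '[{"slide": [0,0.5,0],"dr": [0,0,0],"jaw": 31},{"slide": [0,1,0],"dr": [0,0,0],"jaw": 31},{"slide": [0,1.5,0],"dr": [0,0,0],"jaw": 31},{"slide": [0,1.5,0],"dr": [0,0,0],"jaw": 31},{"slide": [0,1.5,0],"dr": [0,0,0],"jaw": 31},{"slide": [0,1.5,0],"dr": [0,0,0],"jaw": 31},{"slide": [0,1.5,0],"dr": [0,0,0],"jaw": 31},{"slide": [0,1.5,0],"dr": [0,0,0],"jaw": 31}]'

```text
clock: 26.1
position: [483.8, 136.3, 40.7]
ee_rot: [0.99, -0.138, 0.002, -0.002]
contact_force: [0.9, 9.0, -6.1]
gripper_width: 31.0
grasp_force: 9.2
```

```bash
python3 - <<'E'
from h import *
chk('t16')
# slide edge and dark line on the beam itself (left part)
im=cv2.cvtColor(optics.get_image("top"),cv2.COLOR_BGR2GRAY).astype(np.float32); rs=np.arange(156,192,2); print(*rs)
for lat in(-8,-4,0,4,8,12,16,19):
    P=np.array([proj("top",(*(piv+r*ua+lat*la),51)) for r in rs],np.float32); print(lat,*cv2.remap(im,P[:,0].copy(),P[:,1].copy(),cv2.INTER_CUBIC).ravel().astype(int))
E
```

```text
t 26.10 r 138.4 lat 1.0 z 40.7 w 31.0 Falong -8.9 Flat -1.6 Fz -6.1 g 9.2 inner 122.9
108 109 109 109 107 113 129 156 170 155 149 184 216 218 215
92 92 88 84 83 87 100 125 144 138 136 167 204 216 209
t 26.15 r 138.4 lat 1.0 z 40.7 w 31.4 Falong -9.1 Flat -2.6 Fz -6.7 g 9.2 inner 122.7
156 158 160 162 164 166 168 170 172 174 176 178 180 182 184 186 188 190
-8 78 75 73 75 86 92 96 103 108 111 103 92 95 106 129 160 180 188
-4 84 84 83 84 87 94 105 103 86 81 90 93 93 90 104 131 172 196
0 99 102 101 102 104 107 111 110 106 104 106 110 110 109 118 141 177 203
4 111 115 115 114 113 113 113 112 113 115 119 121 119 117 119 140 169 189
8 102 103 104 104 106 108 111 109 107 108 112 114 113 107 112 127 150 168
12 81 80 81 85 90 100 108 100 89 85 83 84 85 86 108 142 179 199
16 78 79 79 81 84 90 92 85 99 119 139 138 99 96 124 167 201 203
19 77 78 79 79 80 81 75 87 120 167 205 195 139 139 173 200 213 197
```

>>> step_arm --motion '[{"slide": [0,-0.2,0],"dr": [0,0,0],"jaw": 30},{"slide": [0,-0.4,0],"dr": [0,0,0],"jaw": 29},{"slide": [0,-0.7,0],"dr": [0,0,0],"jaw": 28},{"slide": [0,-0.7,0],"dr": [0,0,0],"jaw": 27},{"slide": [0,-0.7,0],"dr": [0,0,0],"jaw": 26},{"slide": [0,-0.7,0],"dr": [0,0,0],"jaw": 26},{"slide": [0,-0.7,0],"dr": [0,0,0],"jaw": 26},{"slide": [0,-0.7,0],"dr": [0,0,0],"jaw": 26}]'

```text
clock: 27.2
position: [484.2, 136.5, 41.1]
ee_rot: [0.99, -0.139, 0.002, -0.002]
contact_force: [2.2, 8.2, -4.4]
gripper_width: 26.6
grasp_force: 40.1
```

```bash
python3 -c "
from h import *
chk('t17')"
```

```text
t 27.20 r 138.1 lat 1.2 z 41.1 w 26.6 Falong -8.5 Flat -0.2 Fz -4.4 g 40.1 inner 124.8
108 108 109 109 108 109 118 139 165 166 141 146 185 212 218
102 100 94 87 85 84 94 116 147 160 144 145 181 209 211
t 27.25 r 138.1 lat 1.3 z 41.1 w 26.8 Falong -7.7 Flat -0.9 Fz -5.0 g 40.1 inner 124.7
```

Lever is shut (grip 40 N, w at the stop). Plate reads about 63.2 mm, slightly past; I relieve the outward push a little.

>>> step_arm --motion '[{"slide": [0,-0.5,0],"dr": [0,0,0],"jaw": 25},{"slide": [0,-1,0],"dr": [0,0,0],"jaw": 25},{"slide": [0,-1.5,0],"dr": [0,0,0],"jaw": 25},{"slide": [0,-2,0],"dr": [0,0,0],"jaw": 25},{"slide": [0,-2,0],"dr": [0,0,0],"jaw": 25},{"slide": [0,-2,0],"dr": [0,0,0],"jaw": 25},{"slide": [0,-2,0],"dr": [0,0,0],"jaw": 25},{"slide": [0,-2,0],"dr": [0,0,0],"jaw": 25}]'

```text
clock: 28.25
position: [483.9, 136.7, 41.2]
ee_rot: [0.99, -0.138, 0.001, -0.001]
contact_force: [2.8, 3.2, -1.7]
gripper_width: 25.7
grasp_force: 53.5
```

```bash
python3 - <<'E'
from h import *
chk('t18')
im=cv2.imread("pics/raw_t18.png")[185:245,185:265]
cv2.imwrite("pics/f.png",cv2.resize(im,None,fx=10,fy=10,interpolation=cv2.INTER_CUBIC))
for lat in(-40,0,20):
  for r in(174.6,): print(lat,((proj("top",(*(piv+r*ua+lat*la),51))-[185,185])*10+4.5).round(0))
E
```

```text
t 28.25 r 138.0 lat 1.0 z 41.2 w 25.7 Falong -3.8 Flat 1.9 Fz -1.7 g 53.5 inner 125.2
108 108 108 109 108 108 118 139 165 165 140 145 184 212 218
102 100 94 88 84 84 93 116 147 160 143 144 180 208 211
t 28.30 r 138.0 lat 0.9 z 41.2 w 25.9 Falong -4.2 Flat 2.6 Fz -2.2 g 53.5 inner 125.1
-40 [412. 473.]
0 [443. 360.]
20 [459. 304.]
```

View pics/f.png

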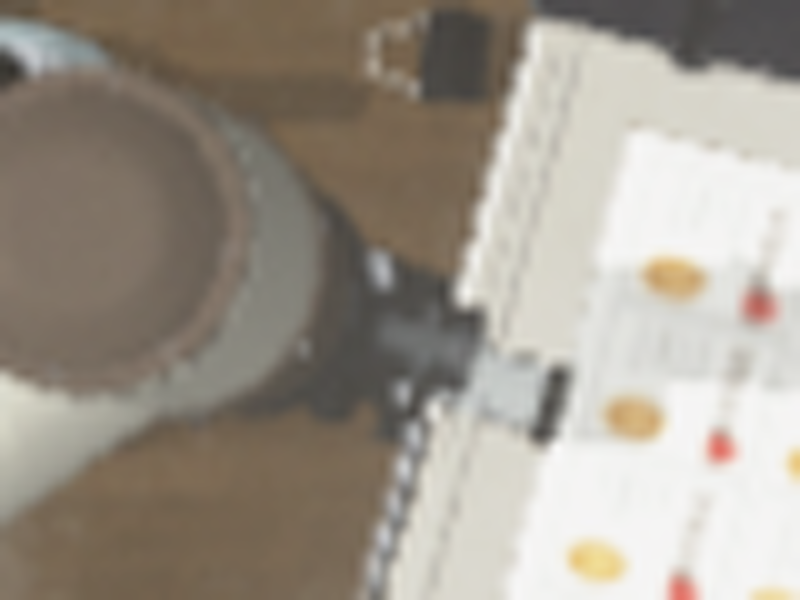

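The last view shows the slide unmoved and locked, with the stop plate level with the marker line at about (412,473). The pinch is holding at 53 N, so I'm handing in.

```bash
python3 -c "
from h import *
print(arm.job_done())"
```

```text
the job is handed in; nothing more can be done
None
```

I handed the job in at about 28 s: the arm is in the last notch, the cam lever is fully shut, and the gripper still pinches rest and lever at about 53 N. The slide reads about 63.2 mm of travel, roughly 0.6 mm past my 62.6 mm estimate for the marker line, which is close to my measuring error. During the squeeze the cam began to grip early and the slide crept about 1 mm either way, so I nudged it back and forth with the lever part-closed before the final squeeze.

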